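# Clamp the hardness tester's head and hold its lever at the stop

## Robot

A 7-joint arm with a two-finger parallel gripper is mounted at the origin on the work surface. World frame = base frame: x ahead of the robot, y to its left, z up, the work surface at z = 0. Lengths are in mm, angles in rad, forces in N, time in s.
With the tool pointing down it reaches from about 425 to 1025 mm from the base axis. Payload 9.4 kg.
Tool frame: the origin (TCP) lies midway between the tips of the shut fingers; the grasp point (between the pads) lies behind it (manip.hold_point_z is the y of the grasp point in the tool frame, in mm); y points along the fingers, x is the direction in which the jaws open and shut, and the axes are right-handed (so a half turn about y gives the same grasp; the last joint's range is limited). The gripper opens to 85 mm and grips with 20 to 120 N. Pads are 22 mm wide; open, the fingers measure 114 mm over their backs; the gripper's body (76 mm by 85 mm) begins 54 mm behind the grasp point. The pads swing forward as they close: fully open they stand 13 mm farther back than shut.
Start: joints at [-0.077, 0.599, -0.003, 1.599, 0.002, 0.943, -0.08], TCP at [724.999, -0.007, 231.275] pointing down, gripper open.
Joint ranges: [-2.57, 2.57], [-0.35, 1.97], [-1.29, 1.29], [0.11, 2.56], [-1.05, 4.19], [0.11, 1.86], [-2.63, 2.63]. Speed limits (rad/s): [2.22, 2.22, 3.01, 3.01, 3.14, 3.14, 3.14].

## Interface

Orientations are given as a rotation vector (axis times angle).
In Python, from bench import get_obs, vision, order, manip gives the robot as it stands. The module is installed in compiled form; this text tells all that it offers.
- The arm moves only by the tool servo_tool, never from a script. Its argument "motion" is one flat list of numbers, 7 for each row, row after row: the shift along the tool's x, y, z in mm, then the turn, a rotation vector about the tool's x, y, z in rad, then the closure, from -1 (fully open) to 1 (shut), so that 0 is half open. A call has exactly 5 rows; each row is the pose to reach, as a shift and turn from the pose measured when the call began, along the tool's axes at that moment; what a row does not reach only later rows make up. A row lasts 1/12 s, in which the tool goes at most 41.7 mm and 7.16 degrees, less where a joint would pass 70% of its speed; a pose out of reach is approached as far as the arm can. A call with a gripper value outside its range is refused whole. The fingers move at their own pace and stop on an object; the grip force is fixed at half the most. Time passes only in rows, so rows that repeat a pose let the fingers close, or fill a call up. It gives the time, the measured TCP pose, the force and the opening at its end, in the units of the state.
- get_obs(): the state, without advancing time (a new reading comes with each control period).
- vision.get_image(name): name is "scene" or "side" or "wrist"; returns a dict with "pixels" (384x512x3 uint8, blue, green, red), "range_z" (384x512 float32, mm along the optical axis (not along the pixel's ray), 0 where there is no reading), "mtx" (3x3 intrinsics, pixels), "extrinsics" (4x4, takes a point from world to camera coordinates); the wrist camera has in their place "T_tool_cam" (4x4, takes a point from camera to tool coordinates, whose origin is the TCP and whose axes are the tool frame's). Camera axes: x right, y down, z forward; pixel columns grow to the right and rows downward; lengths in mm; the calibration is good to about 2 mm. A picture is of the moment at which its call begins: read the wrist's pose just before it.
- order.hand_in(): hands the job in, once; it reports no verdict.
The state is a dict: "time_s": time; "qpos": joint angles; "joint_velocities": joint speeds; "joint_efforts": joint torques, N m; "ee_pos": TCP position; "ee_rot": TCP orientation; "ft_force": force on the tool from outside, world axes, zero at the start; "ft_torque": the same for the moment, N m; "width": opening from 0.0 (shut) to 1.0 (fully open).
Only numpy, scipy, OpenCV 4.12 (cv2) and the standard library are available. Lean on these libraries where they do the work, as an engineer would, in place of code of your own. Each camera call takes 0.05 s, during which the arm holds its last target.

## Task

The hardness tester's head has been set at the right height for the rubber disc on its anvil, but is still loose on its column. Turn the clamp handle on the head down until it is tight, without shifting the head up or down, and only then pull the operating lever on the head's other side down, without slamming it, all the way to its stop, so that the weighted gauge rests on the disc. Finish while still holding the lever at its stop with the gripper, for the reading to be taken, and leave the disc and the other things on the bench where they are.

Things in the scene. Friction and masses are not known exactly. Their poses are not given: they have to be found in the camera images.
- stand: fixed stand of a hardness tester: grey cast base 210 x 160 x 22 mm with a steel anvil (70 mm across, top 40 mm over the bench) and, at the back, a steel column 25 mm thick, 346 mm tall. Origin: on the bench, 5 mm behind the middle of the base; x points from the front (where the dial faces) to the back (column 50 mm behind the origin, anvil's centre 15 mm before it), y to the stand's left, z up
- head: grey cast head (carriage) around the column with an arm to the front, 120 x 52 x 56 mm. A spring balances its weight: while the clamp is loose only a light drag of about 10 N keeps it from sliding up or down the column; it cannot turn. Origin: middle of the arm's height, straight above the stand's origin (about 183 to 193 mm over the bench); axes as the stand's
- ram: gauge in the head's front: round white dial (60 mm), flat steel foot (18 mm) below, steel weight on top; 1.1 kg, slides in the head, carried by the lever's inner arm: it comes down with the lever and stays on the disc while the lever goes on to its stop. Origin: on its axis, level with the head's while the lever is up; its foot 125 mm lower (8 to 18 mm over the disc at first), its top 107 mm higher
- disc: grey rubber test disc, 50 mm across, 10 mm thick, loose on the anvil under the gauge's foot. Origin: centre of its underside
- clamp (a joint): angle of the clamp handle, rad: starts loose at 0 to 0.35, grows as the handle turns forward and down about the level axis through clamp_pivot; it begins to bite at about 0.8, counts as tight from 1.05 and stops at 1.25. Stiff (about 0.2 N m, 0.3 as it bites), it stays where it is left
- clamp_arm: clamp handle on the head's left (+y) side: steel rod with a black grip, 20 mm thick and 44 mm long, pointing outwards along the stand's y axis and free to spin. Origin: the grip's middle, 65 mm from clamp_pivot. At angle 0 the rod leans forward, 54 degrees above level; at its stop it points to the front, 17 degrees below level. The rod joins the grip's inner end; else nothing near
- clamp_pivot (a point): point on the clamp's axis (parallel to the stand's y), level with the middle of its grip: 110 mm to the left of the column's axis; goes with the head
- lever (a joint): angle of the operating lever, rad: 0 at rest (up), grows as it is pulled forward and down about the level axis through lever_pivot; fixed stop at 1.02, and within 0.07 of it counts as at the stop. A spring always turns it back up: about 5 N at the grip near the top, 12 N at the stop; released, it flies up
- lever_arm: operating lever on the head's right (-y) side: steel rod with a black grip, 24 mm thick and 50 mm long, pointing outwards along the stand's y axis and free to spin. Origin: the grip's middle, 150 mm from lever_pivot. At rest the rod leans forward, 50 degrees above level (grip 115 mm above the pivot, 97 mm in front of it); at its stop it points to the front, 9 degrees below level
- lever_pivot (a point): point on the lever's axis (parallel to the stand's y), level with the middle of its grip: 118 mm to the right of the head's middle; goes with the head
- spare_disc: bystander: spare grey rubber disc 50 mm across, 10 mm thick, lying by the stand. Origin: underside
- spare_disc_b: bystander: another such disc. Origin: underside
- test_block: bystander: steel reference block 50 x 50 x 16 mm with a rubber face, lying by the stand. Origin: underside
- petri_dish: bystander: covered glass dish 86 mm across, 17 mm high. Origin: underside
- glass_lid: bystander: round glass lid 72 mm across with a knob, 32 mm high. Origin: underside
- weighing_bottle: bystander: stoppered glass weighing bottle 48 mm across, 61 mm high. Origin: underside
- brush: bystander: flat brush with a wooden handle, 175 mm long, lying. Origin: under the middle of the handle
Not all that is in view belongs to the job. What is shaped like the disc but purple or yellow is not meant.

How it is judged (in metres and radians):
On the way, in this order (a step that is already met when the one before it is completed fails the run):
1. the clamp handle is turned down tight with the lever still up (value of joint clamp above 1.05 rad and value of joint lever below 0.15 rad), for 0.2 s.
2. the lever is at its stop and the gauge rests on the disc (value of joint lever above 0.95 rad and contact force between ram and disc above 6 N), for 0.3 s.
At the end, for the whole second after the job is handed in: the clamp is tight (1.05 rad or more), the gripper's fingers hold the lever within 0.07 rad of its stop, the gauge rests on the disc with its own weight (6 to 18 N), the head is within 8 mm of the height it had, and the disc within 8 mm of where it lay (all of step 2 and value of joint clamp above 1.05 rad and contact force between the fingers and lever_arm above 3 N and contact force between ram and disc below 18 N and distance of each of head, disc from where it was at the start of the episode below 0.008 m); the arm keeps its last pose, push and grip.
It fails at once if the lever is pulled while the clamp is loose (value of joint lever above 0.3 rad and value of joint clamp below 1 rad).
It fails at once if the lever is slammed down (velocity of joint lever above 4 rad/s).
It fails at once if another thing on the bench is moved (distance of any of spare_disc, spare_disc_b, test_block, petri_dish, glass_lid, weighing_bottle, brush from where it was at the start of the episode above 0.03 m).
It also fails if it takes over 53 s, if anything falls off the work surface, if the arm or the gripper's body presses on something with over 40 N, if the wrist force passes 120 N, or if a joint passes its speed limit or range.

## Working session

There is one attempt and no reset: what is moved stays moved. The work goes in short steps, Python scripts to look and compute and a tool call to move; the robot and the scene stay as the last step left them, time stands still between calls to the robot, and variables do not carry over. Pictures are saved under pics/ and viewed, and the job is handed in when it is done.

Besides the shell and the picture viewer there is one more tool, called after "Call:" as name(argument=value, ...), one argument or row to a line, values as JSON. servo_tool: Moves the arm, as the interface text tells. Its arguments: {"type":"object","properties":{"motion":{"type":"array","items":{"type":"number"}}},"required":["motion"]}

```bash
mkdir -p pics
python3 - <<'E'
from bench import get_obs, vision, order, manip
import cv2
o=get_obs();print(o); print([a for a in dir(manip) if a[0]!='_'], manip.hold_point_z)
for n in ("scene","side"):
    d=vision.get_image(n); cv2.imwrite(f"pics/{n}0.png",d["pixels"]); print(n,d["mtx"].tolist(),d["extrinsics"].round(3).tolist())
E
```

```text
{'time_s': 0.0, 'qpos': array([-0.07669091,  0.60013167, -0.00254213,  1.60015823,  0.00179915,
        0.94291444, -0.07979396]), 'joint_velocities': array([-0.0030668 , -0.0008946 ,  0.00136652,  0.0002134 ,  0.00113082,
       -0.00017776,  0.0001969 ]), 'joint_efforts': array([-9.47821900e-04, -7.76440001e+01,  1.56451017e+00, -2.58004493e+01,
        1.21808253e-02,  8.94789293e-03,  3.55701900e-05]), 'ee_pos': array([ 7.24506251e+02, -2.54674878e-02,  2.30402134e+02]), 'ee_rot': array([-1.57094286e+00,  1.21639524e-03,  1.30134853e-03]), 'ft_force': array([0.79489337, 0.25462294, 0.81067602]), 'ft_torque': array([-0.01806659, -0.01588592,  0.00922986]), 'width': 1.0012053727138464}
['PlanningError', 'hold_point_z'] -18.700000000000003
scene [[476.01449333295193, 0.0, 260.35457297736866], [0.0, 476.01449333295193, 189.91771085557426], [0.0, 0.0, 1.0]] [[0.584, 0.812, -0.02, -269.044], [0.545, -0.41, -0.731, -161.007], [-0.602, 0.416, -0.682, 1626.501], [0.0, 0.0, 0.0, 1.0]]
side [[408.34592525494685, 0.0, 250.82369255486933], [0.0, 408.34592525494685, 184.91006445825317], [0.0, 0.0, 1.0]] [[-0.716, -0.698, -0.0, 346.216], [-0.441, 0.453, -0.775, 382.477], [0.541, -0.555, -0.632, 890.753], [0.0, 0.0, 0.0, 1.0]]
```

View pics/scene0.png

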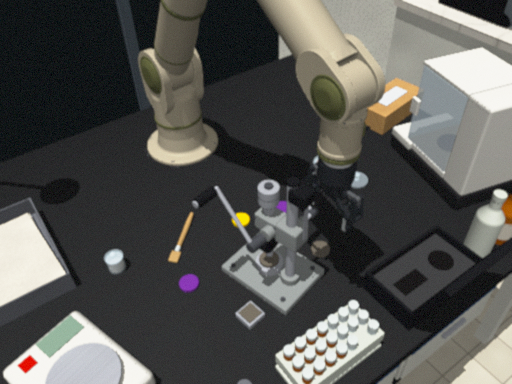

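View pics/side0.png

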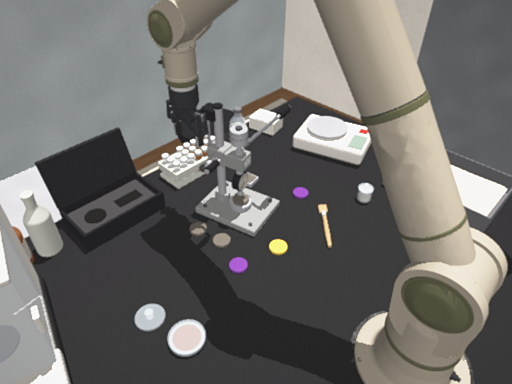

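```bash
cat > h.py <<'E'
from bench import get_obs, vision, order, manip
import cv2, numpy as np
from scipy.spatial.transform import Rotation as R
def cloud(d):
    z=d["range_z"];K=d["mtx"];v,u=np.mgrid[:384,:512]
    p=np.stack([(u-K[0,2])*z/K[0,0],(v-K[1,2])*z/K[1,1],z],-1)
    E=d["extrinsics"]; 
    w=(p-E[:3,3])@E[:3,:3]; w[z==0]=np.nan
    return w
def proj(d,P):
    E=d["extrinsics"];c=np.atleast_2d(P)@E[:3,:3].T+E[:3,3];K=d["mtx"]
    return np.c_[K[0,0]*c[:,0]/c[:,2]+K[0,2],K[1,1]*c[:,1]/c[:,2]+K[1,2]]
E
python3 - <<'E'
from h import *
for n,(x,y,w,h) in (("scene",(180,150,200,150)),("side",(170,80,150,160))):
    d=vision.get_image(n); np.savez(f"{n}.npz",**d)
    c=d["pixels"][y:y+h,x:x+w]; cv2.imwrite(f"pics/{n}c.png",cv2.resize(c,None,fx=600/max(w,h),fy=600/max(w,h),interpolation=cv2.INTER_CUBIC))
    P=cloud(d)
    # top-down height map 
    m=np.isfinite(P[...,0]); q=P[m]; col=d["pixels"][m]
    s=(q[:,0]>400)&(q[:,0]<1000)&(abs(q[:,1])<300)&(q[:,2]<360)
    q=q[s];col=col[s]; im=np.zeros((600,600,3),np.uint8)
    o=np.argsort(q[:,2]); im[(1000-q[o,0]).astype(int).clip(0,599),(300-q[o,1]).astype(int).clip(0,599)]=col[o]
    im=cv2.dilate(im,np.ones((3,3))); cv2.imwrite(f"pics/{n}top.png",im)
E
```

```text
(no output)
```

View pics/scenec.png

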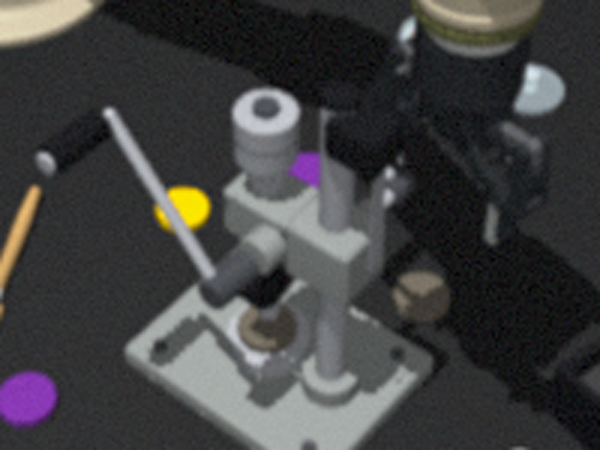

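View pics/sidec.png

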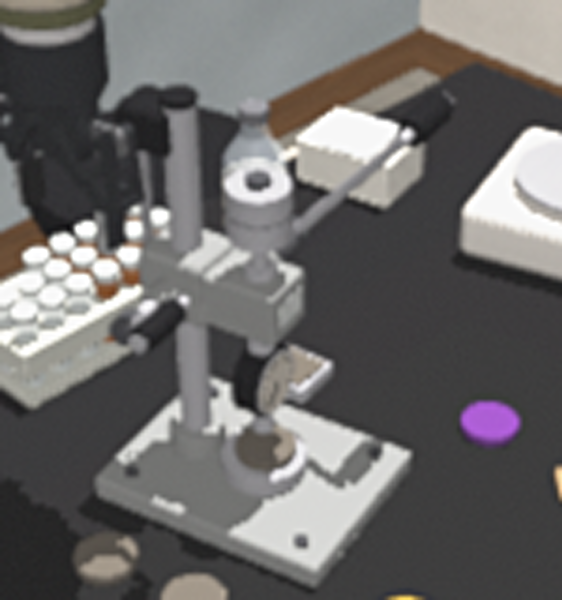

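View pics/scenetop.png

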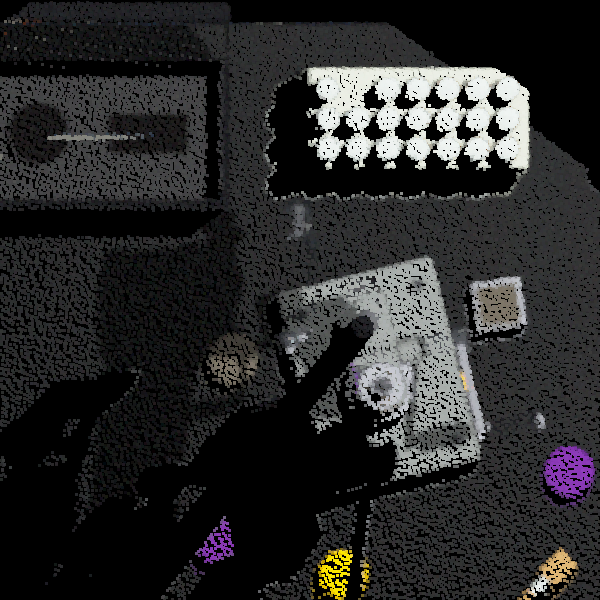

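View pics/sidetop.png

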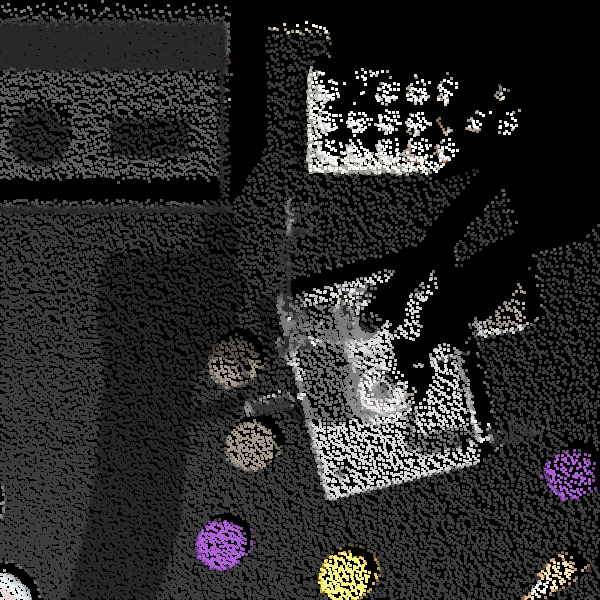

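Run:
```python
from h import *
P=[]
for n in ("scene","side"):
    d=dict(np.load(f"{n}.npz")); p=cloud(d); m=np.isfinite(p[...,0])
    P.append(p[m])
for A in P:
    s=(abs(A[:,2]-22)<4)&(A[:,0]>480)&(A[:,0]<760)&(A[:,1]>-200)&(A[:,1]<30)
    r=cv2.minAreaRect(A[s][:,:2].astype(np.float32)); print(s.sum(),r,np.median(A[s][:,2]))
Q=np.vstack(P)
s=(Q[:,2]>235)&(Q[:,2]<320)&(np.hypot(Q[:,0]-673,Q[:,1]+62)<30)
print("col",np.median(Q[s],0),s.sum(),Q[s].min(0),Q[s].max(0))
s=(Q[:,2]>200)&(Q[:,2]<310)&(np.hypot(Q[:,0]-615,Q[:,1]+83)<45)
print("ram",Q[s].min(0),Q[s].max(0))
for i,A in enumerate(P):
    s=(abs(A[:,0]-673)<15)&(abs(A[:,1]+62)<15)&(A[:,2]>230);print("coltop",A[s].max(0) if s.any() else 0)
    s=(A[:,0]>480)&(A[:,0]<680)&(A[:,1]<-160)&(A[:,1]>-280)&(A[:,2]>100)&(A[:,2]<400);print("lever",i,s.sum(),A[s].min(0),A[s].max(0),A[s].mean(0))
    s=(A[:,0]>540)&(A[:,0]<700)&(A[:,1]<60)&(A[:,1]>0)&(A[:,2]>100)&(A[:,2]<300);print("clamp",i,s.sum());
    if s.any(): print(A[s].min(0),A[s].max(0),np.median(A[s],0))
```

```text
2597 ((629.888671875, -105.98924255371094), (212.0514678955078, 221.1486053466797), 13.399306297302246) 22.989243575869065
1664 ((625.8370361328125, -103.90599060058594), (209.22146606445312, 212.84010314941406), 13.932347297668457) 21.515982530939503
col [675.65700982 -65.81241479 276.1541589 ] 534 [659.62660285 -83.71207213 235.15749026] [698.97096832 -39.89603647 319.58459716]
ram [ 582.44469049 -122.73018819  200.05970666] [659.84859807 -48.17995052 301.10119555]
coltop [687.9995357  -47.00112541 624.70443009]
lever 0 651 [ 559.06180889 -244.50191429  180.32595041] [ 672.99885202 -160.02240956  321.91596774] [ 599.70046499 -191.48685504  277.62748232]
clamp 0 202
[5.88902882e+02 1.17012163e-01 1.88313111e+02] [685.84736616  47.09636231 299.84177034] [664.91199965   9.16078901 242.82243744]
coltop [687.41489851 -47.11187473 551.20313543]
lever 1 258 [ 553.720979   -247.73077601  189.27645227] [ 661.2459225  -160.13310498  318.91230986] [ 581.99940866 -189.49895446  286.19561649]
clamp 1 304
[5.84149039e+02 4.13724573e-01 1.81808850e+02] [687.21000606  54.79444451 299.98541742] [649.90755329  13.45974943 240.76031082]
```

Run:
```python
from h import *
from scipy.optimize import least_squares
P=[]
for n in ("scene","side"):
    d=dict(np.load(f"{n}.npz")); p=cloud(d); m=np.isfinite(p[...,0]); P.append(p[m])
for A in P:
    s=(abs(A[:,2]-22)<3)&(A[:,0]>490)&(A[:,0]<760)&(A[:,1]>-200)&(A[:,1]<30)
    B=A[s][:,:2].astype(np.float32)
    im=np.zeros((400,400),np.uint8); im[(B[:,0]-420).astype(int),(B[:,1]+300).astype(int)]=255
    im=cv2.morphologyEx(im,cv2.MORPH_CLOSE,np.ones((9,9)))
    n,l,st,c=cv2.connectedComponentsWithStats(im); k=1+np.argmax(st[1:,4]); v=np.argwhere(l==k).astype(np.float32)+[420,-300]
    print(cv2.minAreaRect(v.astype(np.float32)))
# column circle fit
for A in P:
  for lo,hi in ((240,320),(60,150)):
    s=(A[:,2]>lo)&(A[:,2]<hi)&(np.hypot(A[:,0]-676,A[:,1]+65)<22)
    B=A[s]; f=least_squares(lambda q:np.hypot(B[:,0]-q[0],B[:,1]-q[1])-12.5,[676,-65],loss='soft_l1'); print("col",lo,s.sum(),f.x,f.cost/s.sum())
  s=(A[:,2]>235)&(A[:,2]<280)&(np.hypot(A[:,0]-612,A[:,1]+83)<32); B=A[s]
  f=least_squares(lambda q:np.hypot(B[:,0]-q[0],B[:,1]-q[1])-q[2],[612,-83,20],loss='soft_l1'); print("ram",s.sum(),f.x)
  s=(abs(A[:,2]-50)<6)&(np.hypot(A[:,0]-612,A[:,1]+83)<30); print('disc',s.sum(),np.median(A[s],0) if s.any() else 0)
  s=(A[:,2]>200)&(A[:,2]<235)&(np.hypot(A[:,0]-645,A[:,1]+73)<20); print('headtop',s.sum(),np.median(A[s][:,2]) if s.any() else 0)
  s=(A[:,2]>280)&(A[:,2]<310)&(np.hypot(A[:,0]-612,A[:,1]+83)<20); print('ramtop',np.median(A[s][:,2]),np.percentile(A[s][:,2],90))
```

```text
((622.29638671875, -79.40827178955078), (211.0236053466797, 162.15841674804688), 14.257036209106445)
((619.232177734375, -79.60914611816406), (210.01248168945312, 161.63865661621094), 13.920961380004883)
col 240 216 [675.42997611 -64.86269177] 0.8687288556990832
col 60 231 [675.365783   -64.50937708] 0.34452580280454537
ram 210 [612.54579785 -80.66763315  23.49313901]
disc 235 [616.84518729 -85.65071374  50.70633308]
headtop 136 216.6446156575526
ramtop 293.76772065340526 299.55659400102064
col 240 248 [674.83569206 -66.34504144] 1.2950211167577883
col 60 189 [674.73237351 -67.18883687] 0.6712453910701422
ram 178 [611.39336008 -82.39390992  23.38550595]
disc 147 [606.20420999 -79.22673144  49.19914883]
headtop 110 216.45872416523298
ramtop 292.01037192104457 297.5353682282014
```

```bash
cat >> h.py <<'E'
yaw=np.deg2rad(14.1); O=np.array([626.2,-78.1,0]); RS=R.from_euler('z',yaw).as_matrix()
def toS(w): return (w-O)@RS
def toW(s): return np.asarray(s)@RS.T+O
E
python3 - <<'E'
from h import *
from scipy.optimize import least_squares
for n in ("scene","side"):
    d=dict(np.load(f"{n}.npz")); p=toS(cloud(d)); im=d["pixels"].max(-1)
    for nm,sg,lo,hi,rad in (("clamp",1,85,140,10),("lever",-1,85,150,12)):
        s=(sg*p[...,1]>lo)&(sg*p[...,1]<hi)&(p[...,0]>-180)&(p[...,0]<60)&(p[...,2]>130)&(p[...,2]<335)
        B=p[s]; 
        print(n,nm,s.sum(),B.min(0).round(),B.max(0).round())
        # print hist in y of (x,z)
        for a in range(lo,hi,6):
            t=(sg*B[:,1]>=a)&(sg*B[:,1]<a+6)
            if t.sum()>3: print(a,t.sum(),np.median(B[t],0).round(1),B[t].min(0).round(),B[t].max(0).round())
    if n=="side":
        np.save("sideS.npy",p)
E
```

```text
scene clamp 42 [ -7.  85. 199.] [ 60. 131. 246.]
85 10 [ 53.5  88.1 203. ] [ 43.  85. 199.] [ 60.  90. 204.]
103 11 [  3.6 107.4 243.3] [ -6. 105. 240.] [  8. 109. 245.]
109 8 [  2.2 111.7 243.4] [ -5. 110. 241.] [  6. 114. 246.]
115 5 [ -1.7 116.2 242.7] [ -7. 116. 241.] [  2. 120. 246.]
121 5 [ -1.9 122.9 243.3] [ -6. 121. 240.] [  1. 127. 245.]
scene lever 566 [ -96. -149.  180.] [ 24. -85. 322.]
85 212 [-32.6 -87.8 249.3] [-87. -91. 187.] [ 24. -85. 313.]
91 78 [  8.8 -94.  198.9] [-91. -97. 180.] [ 24. -91. 320.]
97 25 [ -78.5 -100.1  314.5] [ -93. -102.  302.] [-72. -97. 320.]
103 31 [ -78.8 -105.5  316.7] [ -92. -109.  302.] [ -74. -103.  321.]
109 28 [ -78.1 -111.3  315.9] [ -94. -115.  304.] [ -74. -109.  322.]
115 33 [ -79.1 -117.7  316.9] [ -92. -121.  302.] [ -74. -115.  320.]
121 29 [ -78.4 -124.1  316.5] [ -94. -127.  305.] [ -73. -121.  320.]
127 29 [ -78.  -129.9  316.9] [ -92. -133.  303.] [ -74. -127.  321.]
133 29 [ -79.1 -135.8  317. ] [ -93. -139.  305.] [ -73. -133.  321.]
139 41 [ -81.3 -141.3  313.2] [ -96. -145.  301.] [ -74. -139.  320.]
145 31 [ -84.1 -147.
[... 667 characters left out ...]
-148.  189.] [ 12. -85. 319.]
85 15 [-44.8 -86.6 249.6] [-91. -91. 189.] [ -1. -85. 311.]
91 41 [-90.  -94.  308.7] [-99. -97. 191.] [  9. -91. 318.]
97 13 [-92.4 -99.4 315.4] [ -98. -103.  202.] [ 12. -97. 319.]
103 11 [ -94.8 -106.1  315.5] [-100. -108.  302.] [ -82. -103.  318.]
109 12 [ -94.  -113.8  313.8] [ -99. -115.  305.] [ -81. -109.  317.]
115 14 [ -93.  -118.6  316. ] [-100. -121.  302.] [ -82. -116.  319.]
121 8 [ -95.4 -123.7  314.5] [ -99. -126.  304.] [ -88. -121.  319.]
127 10 [ -92.6 -130.3  315. ] [ -98. -133.  304.] [ -80. -128.  319.]
133 14 [ -93.9 -135.5  315.1] [ -99. -139.  304.] [ -80. -133.  318.]
139 4 [ -91.7 -142.3  315. ] [ -98. -144.  307.] [ -86. -140.  317.]
```

Call:
servo_tool(
  motion=[0,-30,0,0,-0.08,0,0.77,0,-60,0,0,-0.16,0,0.77,0,-90,0,0,-0.246,0,0.77,0,-100,0,0,-0.246,0,0.77,0,-100,0,0,-0.246,0,0.77],
)

```text
time_s: 0.62
ee_pos: [726.0, -0.2, 334.2]
ee_rot: [-1.562, -0.196, 0.189]
ft_force: [0.0, -1.0, -0.5]
width: 0.298
```

```bash
cat >> h.py <<'E'
def st():
    o=get_obs(); T=R.from_rotvec(o["ee_rot"]); p=toS(o["ee_pos"])
    goal=R.from_matrix(RS)*R.from_rotvec([-np.pi/2,0,0])
    print("t",round(o["time_s"],2),"S",p.round(1),"fix rotvec(tool)",(T.inv()*goal).as_rotvec().round(4),"F(S)",(o["ft_force"]@RS).round(1),"w",round(o["width"],3),"q",o["qpos"].round(2))
    return o,T,p
def to(target):
    "shift in tool axes to reach stand-frame target"
    o,T,p=st(); d=toW(np.array(target,float))-o["ee_pos"]; print("tool shift",T.inv().apply(d).round(1))
E
python3 - <<'E'
from h import *
to([-4,112,300])
E
```

```text
t 0.62 S [115.8  51.3 334.2] fix rotvec(tool) [ 0.0007 -0.001   0.0043] F(S) [-0.2 -1.  -0.5] w 0.298 q [-0.04  0.52 -0.07  1.48  0.04  1.14  0.14]
tool shift [-120.    33.6   60.6]
```

Call:
servo_tool(
  motion=[-30,0,15,0,0,0,0.77,-60,0,30,0,0,0,0.77,-90,10,45,0,0,0,0.77,-120,25,61,0,0,0,0.77,-120,33,61,0,0,0.004,0.77],
)

```text
time_s: 1.03
ee_pos: [587.2, 31.2, 297.9]
ee_rot: [-1.562, -0.187, 0.199]
ft_force: [0.7, -1.1, -0.3]
width: 0.113
```

Run:
```python
from h import *
to([-4,112,250])
for n,(x,y,w,h) in (("scene",(200,120,200,180)),("side",(150,60,180,170))):
    d=vision.get_image(n); np.savez(f"{n}1.npz",**d)
    c=d["pixels"][y:y+h,x:x+w]; cv2.imwrite(f"pics/{n}1.png",cv2.resize(c,None,fx=600/max(w,h),fy=600/max(w,h),interpolation=cv2.INTER_CUBIC))
d=vision.get_image("wrist");cv2.imwrite("pics/w1.png",d["pixels"])
```

```text
t 1.03 S [-11.2 115.5 297.9] fix rotvec(tool) [-0.001   0.0001 -0.0073] F(S) [ 0.4 -1.2 -0.3] w 0.113 q [-0.08  0.37 -0.09  1.84  0.04  0.95  0.06]
tool shift [ 7.6 47.9 -3.6]
```

View pics/scene1.png

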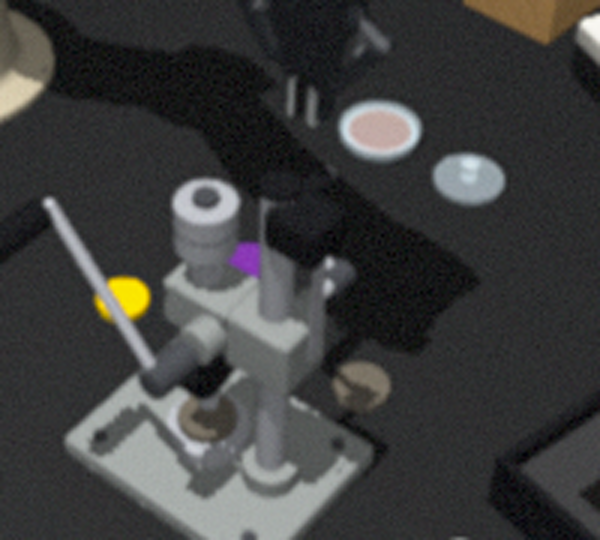

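View pics/side1.png

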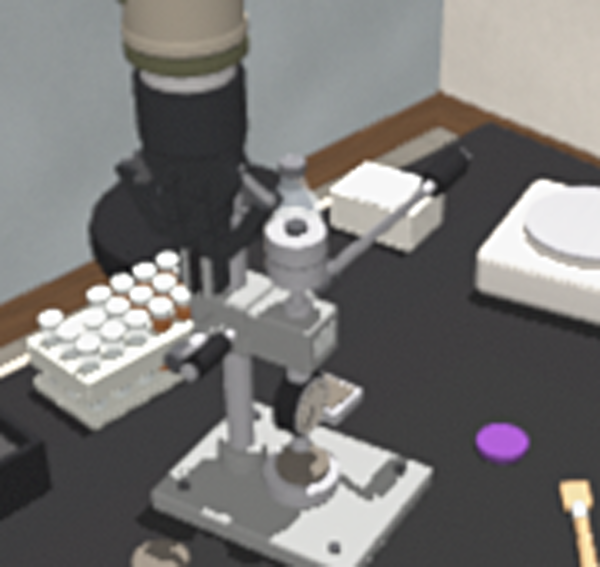

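View pics/w1.png

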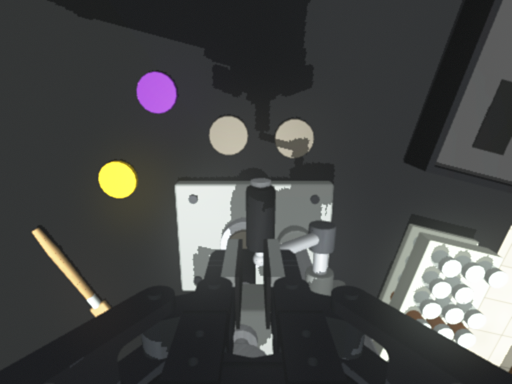

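```bash
cat >> h.py <<'E'
def wcloud():
    o=get_obs(); d=vision.get_image("wrist"); z=d["range_z"];K=d["mtx"];v,u=np.mgrid[:384,:512]
    p=np.stack([(u-K[0,2])*z/K[0,0],(v-K[1,2])*z/K[1,1],z],-1); T=d["T_tool_cam"]
    p=p@T[:3,:3].T+T[:3,3]; w=R.from_rotvec(o["ee_rot"]).apply(p.reshape(-1,3))+o["ee_pos"]
    w[z.ravel()==0]=np.nan
    return d,toS(w).reshape(384,512,3)
E
python3 - <<'E'
from h import *
st()
d,p=wcloud()
for v in range(185,262,8):
    r=p[v,235:290]; s=r[:,2]>215; s&=r[:,2]<260
    if s.sum(): print(v,s.sum(),r[s].min(0).round(1),r[s].max(0).round(1), 'xmid',(r[s][0,0]+r[s][-1,0])/2)
s=(p[...,2]>205)&(p[...,2]<222)&(abs(p[...,1])<26)&(abs(p[...,0])<60); print("head top",s.sum(),np.median(p[s],0))
E
```

```text
t 1.18 S [ -4.2 112.4 299.6] fix rotvec(tool) [ 0.0006 -0.0015 -0.0013] F(S) [0.9 0.  0.2] w 0.114 q [-0.08  0.37 -0.09  1.82  0.04  0.95  0.06]
185 28 [-11.2 129.8 230.9] [  6.6 132.3 240.7] xmid -2.252885866399413
193 30 [-11.7 126.  236.8] [  7.  128.1 244.2] xmid -2.364785541620614
201 28 [-11.7 120.3 236.1] [  7.2 123.  244.8] xmid -2.2853494875179914
209 29 [-11.8 115.1 237. ] [  6.5 117.7 244.7] xmid -2.6714236200599273
217 29 [-11.9 109.2 236. ] [  6.6 112.  243.8] xmid -2.6494133523418704
225 29 [-11.9 103.9 237. ] [  6.7 106.6 244.1] xmid -2.618547566012366
233 28 [-12.   97.9 236.4] [  6.8 101.3 244.4] xmid -2.5813176898720998
241 31 [-12.1  83.1 216.5] [ 21.3  95.6 244.3] xmid 4.63069263419258
249 15 [ -8.6  87.8 240. ] [  0.7  89.6 243.8] xmid -3.93891647331201
257 12 [ -6.7  80.3 236.8] [  0.9  81.6 239.4] xmid -2.88465269803905
head top 1051 [ -2.07207703  10.69168497 215.31687362]
```

Call:
servo_tool(
  motion=[0,15,0,0,0,0,0.77,1,30,0,0,0,0,0.77,1,40,0,0,0,0,0.77,1,48,0,0,0,0,0.77,1,50,0,0,0,0,0.77],
)

```text
time_s: 1.65
ee_pos: [596.8, 29.7, 248.8]
ee_rot: [-1.563, -0.19, 0.192]
ft_force: [0.1, 0.1, 0.1]
width: 0.115
```

Run:
```python
from h import *
st();d,p=wcloud();cv2.imwrite("pics/w2.png",d["pixels"]);st()
```

```text
t 1.65 S [ -2.2 111.7 248.8] fix rotvec(tool) [ 0.0006 -0.0024 -0.0015] F(S) [0.1 0.1 0.1] w 0.115 q [-0.08  0.43 -0.09  1.88  0.05  0.84  0.05]
t 1.7 S [ -2.2 111.8 249.2] fix rotvec(tool) [ 0.0007 -0.0022 -0.0013] F(S) [-0.3  0.7  0.7] w 0.117 q [-0.08  0.43 -0.09  1.88  0.05  0.84  0.05]
```

View pics/w2.png

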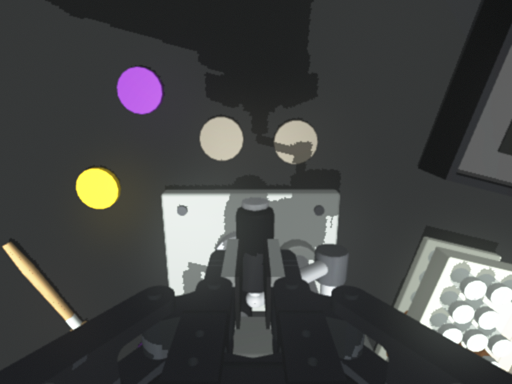

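Call:
servo_tool(
  motion=[0,5,0,0,0,0,0.77,-2,9,0,0,0,0,0.77,-4,12.5,0,0,0,0,0.77,-6,17.5,0,0,0,0,0.77,-8.5,22.5,0,0,0,0,0.77],
)

```text
time_s: 2.12
ee_pos: [589.0, 27.7, 226.9]
ee_rot: [-1.563, -0.192, 0.191]
ft_force: [2.2, 0.1, 3.1]
width: 0.113
```

Run:
```python
from h import *
st()
d=vision.get_image("side");np.savez("side2.npz",**d)
x,y,w,h=150,60,180,170
c=d["pixels"][y:y+h,x:x+w]; cv2.imwrite("pics/side2.png",cv2.resize(c,None,fx=600/max(w,h),fy=600/max(w,h),interpolation=cv2.INTER_CUBIC))
st()
```

```text
t 2.12 S [-10.3 111.7 226.9] fix rotvec(tool) [ 0.0009 -0.0023  0.0006] F(S) [ 2.2 -0.5  3.1] w 0.113 q [-0.08  0.44 -0.09  1.92  0.05  0.78  0.05]
t 2.17 S [-11.5 111.7 225.8] fix rotvec(tool) [ 0.0007 -0.0023 -0.0016] F(S) [ 0.1 -0.6  1. ] w 0.117 q [-0.08  0.44 -0.09  1.92  0.05  0.78  0.05]
```

View pics/side2.png

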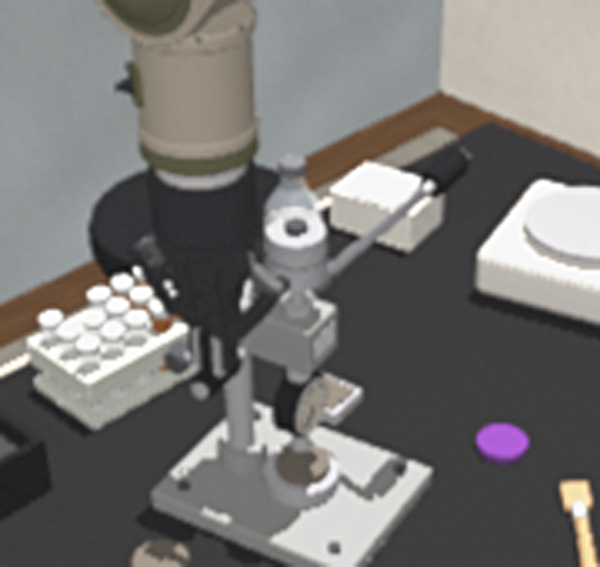

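Call:
servo_tool(
  motion=[-1,5,0,0,0,0,0.77,-2.5,10,0,0,0,0,0.77,-3,14,0,0,0,0,0.77,-3.5,18,0,0,0,0,0.77,-3.5,22,0,0,0,0,0.77],
)

```text
time_s: 2.58
ee_pos: [584.1, 26.5, 203.3]
ee_rot: [-1.563, -0.19, 0.193]
ft_force: [1.2, -1.2, 3.0]
width: 0.118
```

Run:
```python
from h import *
st()
```

```text
t 2.58 S [-15.3 111.7 203.3] fix rotvec(tool) [ 0.0007 -0.0024 -0.0022] F(S) [ 0.8 -1.4  3. ] w 0.118 q [-0.08  0.47 -0.08  1.95  0.06  0.73  0.04]
```

Call:
servo_tool(
  motion=[0,4,0,0,0,0,0.77,0.5,8,0,0,0,0,0.77,1,11,0,0,0,0,0.77,1.5,14,0,0,0,0,0.77,1.5,14,0,0,0,0,0.77],
)

```text
time_s: 3.0
ee_pos: [585.2, 26.8, 188.5]
ee_rot: [-1.563, -0.189, 0.194]
ft_force: [-0.0, -0.5, 1.2]
width: 0.119
```

Run:
```python
from h import *
st()
d,p=wcloud();cv2.imwrite("pics/w3.png",d["pixels"])
st()
for v in range(180,240,6):
    r=p[v,225:300]; s=(r[:,2]>160)&(r[:,2]<212)&(r[:,1]>95)
    if s.sum(): print(v,s.sum(),r[s].min(0).round(1),r[s].max(0).round(1))
s=(p[...,2]>205)&(p[...,2]<222)&(abs(p[...,1])<26)&(abs(p[...,0])<60); print("head top",s.sum(),np.median(p[s],0))
```

```text
t 3.0 S [-14.2 111.7 188.5] fix rotvec(tool) [ 0.0006 -0.0024 -0.0033] F(S) [-0.2 -0.5  1.2] w 0.119 q [-0.09  0.49 -0.08  1.96  0.06  0.7   0.04]
t 3.05 S [-14.2 111.7 188.7] fix rotvec(tool) [ 0.0006 -0.0024 -0.0033] F(S) [ 0.3  0.3 -0.6] w 0.118 q [-0.09  0.49 -0.08  1.96  0.06  0.7   0.04]
204 26 [-21.4 134.7 178.5] [ -9.3 135.2 180.3]
210 28 [-21.7 132.9 182.5] [ -8.9 134.8 187.9]
216 39 [-24.8 129.1 180.4] [ -6.5 131.3 186.4]
222 40 [-24.6 127.1 183.3] [ -6.  129.8 190.3]
228 40 [-24.7 124.  183.2] [ -6.  127.3 191.4]
234 40 [-24.8 120.3 181.7] [ -5.8 124.3 191.3]
head top 0 [nan nan nan]
  return _methods._mean(a, axis=axis, dtype=dtype,
  ret = um.true_divide(
```

View pics/w3.png

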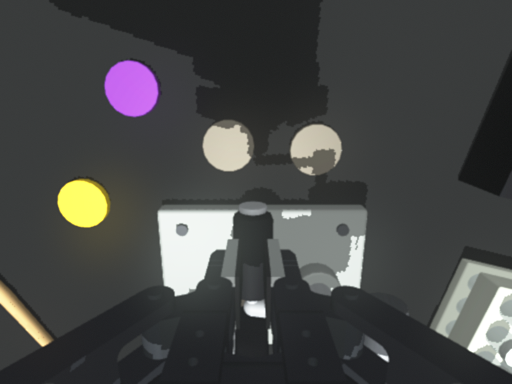

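Call:
servo_tool(
  motion=[0,1,0,0,0,0,0.77,0,2,0,0,0,0,0.77,0,2,0,0,0,0,0.77,0,2,0,0,0,0,0.77,0,2,0,0,0,0,0.77],
)

```text
time_s: 3.47
ee_pos: [585.4, 26.8, 186.9]
ee_rot: [-1.563, -0.189, 0.194]
ft_force: [0.5, -0.2, 2.2]
width: 0.112
```

Run:
```python
from h import *
st()
```

```text
t 3.47 S [-14.  111.7 186.9] fix rotvec(tool) [ 0.0006 -0.0024 -0.0029] F(S) [ 0.5 -0.3  2.2] w 0.112 q [-0.09  0.49 -0.08  1.96  0.06  0.7   0.04]
```

Call:
servo_tool(
  motion=[0,-8,0,0,0,0,0.77,0,-30,0,0,0,0,0.77,0,-60,0,0,0,0,0.77,0,-90,0,0,0,0,0.77,0,-110,0,0,0,0,0.77],
)

```text
time_s: 3.88
ee_pos: [585.8, 27.0, 299.8]
ee_rot: [-1.563, -0.19, 0.192]
ft_force: [0.8, -0.3, 0.8]
width: 0.116
```

Call:
servo_tool(
  motion=[0,-30,0,0,0,0,0.67,0,-60,0,0,0,0,0.67,0,-85,0,0,0,0,0.67,0,-100,0,0,0,0,0.67,0,-105,0,0,0,0,0.67],
)

```text
time_s: 4.3
ee_pos: [586.2, 27.2, 408.1]
ee_rot: [-1.563, -0.193, 0.189]
ft_force: [0.0, 0.1, -0.5]
width: 0.169
```

Run:
```python
from h import *
to([-88,-118,380])
d,p=wcloud();cv2.imwrite("pics/w4.png",d["pixels"])
for n in ("scene","side"):
    d=vision.get_image(n); np.savez(f"{n}4.npz",**d); q=toS(cloud(d))
    s=(q[...,1]>95)&(q[...,1]<132)&(abs(q[...,0])<60)&(q[...,2]>150)&(q[...,2]<260)
    B=q[s]; print(n,"clampgrip",s.sum(),B.min(0).round(1),B.max(0).round(1))
    s=(q[...,2]>200)&(q[...,2]<235)&(np.hypot(q[...,0]-18,q[...,1])<15); print('headtop',s.sum(),np.median(q[s][:,2]))
x,y,w,h=150,60,180,170
c=d["pixels"][y:y+h,x:x+w]; cv2.imwrite("pics/side4.png",cv2.resize(c,None,fx=600/max(w,h),fy=600/max(w,h),interpolation=cv2.INTER_CUBIC))
s=(p[...,1]>92)&(p[...,1]<130)&(abs(p[...,0])<60)&(p[...,2]>150)&(p[...,2]<260);B=p[s];print("wrist grip",B.min(0),B.max(0))
```

```text
t 4.3 S [-13.1 111.8 408.1] fix rotvec(tool) [ 0.0011 -0.0024  0.0024] F(S) [ 0.   0.1 -0.5] w 0.169 q [-0.08  0.28 -0.09  1.69  0.03  1.17  0.07]
tool shift [ -74.4   28.2 -230. ]Traceback (most recent call last):
  File "<stdin>", line 7, in <module>
    return umr_minimum(a, axis, None, out, keepdims, initial, where)
ValueError: zero-size array to reduction operation minimum which has no identity
```

View pics/w4.png

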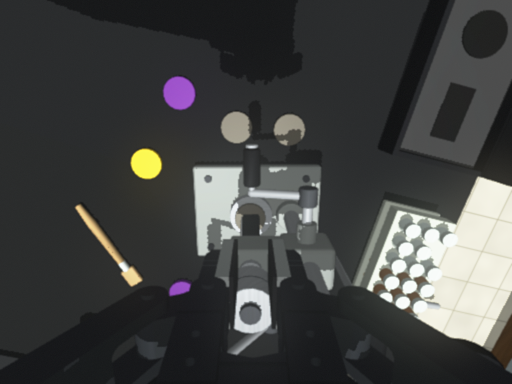

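Run:
```python
from h import *
d,p=wcloud()
s=(p[...,1]>92)&(p[...,1]<130)&(abs(p[...,0])<60)&(p[...,2]>150)&(p[...,2]<260);B=p[s];print("wrist grip",s.sum(),B.min(0),np.percentile(B,[2,50,98],axis=0).round(1).tolist(),B.max(0))
s=(p[...,1]>92)&(p[...,1]<130)&(p[...,0]>38)&(p[...,0]<62)&(p[...,2]>150)&(p[...,2]<260);B=p[s];print("boss",s.sum(), np.percentile(B,[2,50,98],axis=0).round(1).tolist() if s.any() else 0)
s=(p[...,2]>200)&(p[...,2]<235)&(np.hypot(p[...,0]-18,p[...,1])<25); print('headtop',s.sum(),np.median(p[s][:,2]) if s.any() else 0)
d=vision.get_image("side"); q=toS(cloud(d))
s=(q[...,1]>92)&(q[...,1]<132)&(abs(q[...,0])<60)&(q[...,2]>150)&(q[...,2]<260)
B=q[s]; print("side clampgrip",s.sum(),B.min(0).round(1),B.max(0).round(1))
s=(q[...,2]>200)&(q[...,2]<235)&(np.hypot(q[...,0]-18,q[...,1])<20); print('headtop',s.sum(),np.median(q[s][:,2]))
```

```text
wrist grip 598 [-24.91448574  92.00387687 178.94909633] [[-24.8, 92.8, 180.8], [-15.7, 111.5, 187.2], [-5.6, 129.1, 189.8]] [ -5.52291862 129.90418369 190.26792552]
boss 0 0
headtop 102 215.52613843020288
side clampgrip 92 [-24.8  92.1 169.8] [ 43.9 131.8 200.6]
headtop 100 215.16533728744798
```

Call:
servo_tool(
  motion=[-12,0,-35,0,0,0,0.67,-24,0,-70,0,0,0,0.67,-36,0,-105,0,0,0,0.67,-48,0,-135,0,0,0,0.67,-55,0,-150,0,0,0,0.67],
)

```text
time_s: 4.92
ee_pos: [566.4, -136.5, 402.1]
ee_rot: [-1.564, -0.183, 0.193]
ft_force: [1.0, 0.2, 0.7]
width: 0.165
```

Call:
servo_tool(
  motion=[-6,0,-25,0,0,0,0.67,-12,5,-45,0,0,0,0.67,-17,12,-60,0,0,0,0.67,-20,20,-72,0,0,0,0.67,-20,25,-75,0,0,0,0.67],
)

```text
time_s: 5.33
ee_pos: [563.4, -216.4, 375.0]
ee_rot: [-1.564, -0.178, 0.194]
ft_force: [-0.4, -0.4, 0.2]
width: 0.16
```

Run:
```python
from h import *
to([-88,-118,345])
d,p=wcloud();cv2.imwrite("pics/w5.png",d["pixels"])
to([-88,-118,345])
s=(p[...,1]>-143)&(p[...,1]<-97)&(p[...,0]>-120)&(p[...,0]<-50)&(p[...,2]>280)&(p[...,2]<330);B=p[s];print("grip",s.sum())
for a in range(-142,-90,6):
    t=(B[:,1]>a)&(B[:,1]<a+6)
    if t.sum()>5: print(a,t.sum(),np.percentile(B[t],[2,50,98],axis=0).round(1).tolist())
```

```text
t 5.33 S [ -94.5 -118.8  375. ] fix rotvec(tool) [ 0.0002 -0.0096 -0.0101] F(S) [-0.5 -0.2  0.2] w 0.16 q [0.26 0.32 0.02 1.7  0.   1.12 0.51]
tool shift [ 6.8 29.9  0.9]
t 5.38 S [ -94.1 -117.8  374.4] fix rotvec(tool) [-0.0006 -0.0087 -0.0105] F(S) [-0.3 -0.  -0.2] w 0.167 q [ 0.26  0.33  0.01  1.7  -0.    1.12  0.51]
tool shift [ 6.4 29.3 -0.1]
grip 2215
-142 166 [[-100.3, -141.8, 308.2], [-93.0, -138.8, 318.2], [-80.8, -136.1, 320.2]]
-136 275 [[-100.4, -135.9, 308.0], [-89.7, -132.8, 317.8], [-77.4, -130.2, 320.1]]
-130 306 [[-100.3, -129.8, 308.0], [-88.7, -127.0, 317.7], [-76.6, -124.1, 320.0]]
-124 315 [[-100.2, -123.8, 308.5], [-88.4, -121.0, 317.9], [-76.8, -118.1, 320.1]]
-118 318 [[-100.1, -117.8, 308.7], [-89.0, -115.0, 317.8], [-77.0, -112.1, 320.1]]
-112 321 [[-100.0, -111.9, 309.2], [-88.4, -108.9, 317.9], [-77.1, -106.2, 320.1]]
-106 325 [[-99.9, -105.9, 309.7], [-89.0, -103.0, 317.9], [-77.2, -100.1, 319.9]]
-100 169 [[-99.8, -99.9, 310.1], [-88.5, -98.4, 317.8], [-77.3, -97.1, 320.3]]
```

View pics/w5.png

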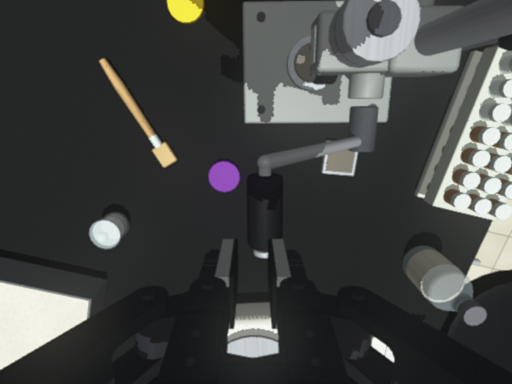

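Call:
servo_tool(
  motion=[2,12,0,0,-0.009,-0.01,0.67,5.5,24,0,0,-0.009,-0.01,0.67,5.5,36,0,0,-0.009,-0.01,0.67,5.5,43,0,0,-0.009,-0.01,0.67,5.5,45,0,0,-0.009,-0.01,0.67],
)

```text
time_s: 5.8
ee_pos: [568.2, -212.8, 327.6]
ee_rot: [-1.56, -0.192, 0.197]
ft_force: [-0.2, 0.5, -0.4]
width: 0.164
```

Run:
```python
from h import *
to([-88.5,-118,316]);
d,p=wcloud();cv2.imwrite("pics/w6.png",d["pixels"])
```

```text
t 5.8 S [ -89.  -116.5  327.6] fix rotvec(tool) [-0.0023  0.0017 -0.0029] F(S) [-0.   0.6 -0.4] w 0.164 q [ 0.26  0.36  0.01  1.77 -0.    1.02  0.52]
tool shift [ 0.6 11.5 -1.5]
```

View pics/w6.png

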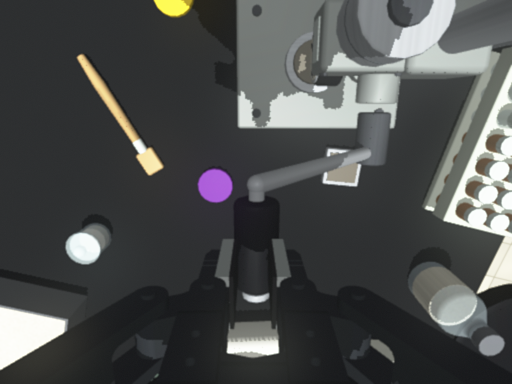

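Call:
servo_tool(
  motion=[0.5,11,-1.5,0,0,0,0.67,-4.5,17,-1.5,0,0,0,0.67,-10,22.5,-1.5,0,0,0,0.67,-15.5,28.5,-1.5,0,0,0,0.67,-20.5,34.5,-1.5,0,0,0,0.67],
)

```text
time_s: 6.27
ee_pos: [549.6, -219.5, 294.1]
ee_rot: [-1.561, -0.195, 0.194]
ft_force: [2.4, 1.1, 4.6]
width: 0.163
```

Run:
```python
from h import *
st()
d,p=wcloud();cv2.imwrite("pics/w7.png",d["pixels"])
st()
s=(p[...,1]>-105)&(p[...,1]<-93)&(p[...,0]>-140)&(p[...,0]<-80)&(p[...,2]>260)&(p[...,2]<330);B=p[s];print("grip",s.sum(),np.percentile(B,[2,50,98],axis=0).round(1).tolist())
```

```text
t 6.27 S [-108.7 -118.5  294.1] fix rotvec(tool) [-0.0007  0.0016  0.0006] F(S) [2.6 0.5 4.6] w 0.163 q [ 0.28  0.37  0.01  1.84 -0.    0.93  0.54]
t 6.32 S [-110.  -118.3  293. ] fix rotvec(tool) [-0.0015  0.0011 -0.0012] F(S) [ 1.8 -0.5  2.3] w 0.165 q [ 0.28  0.37  0.01  1.84 -0.    0.93  0.54]
grip 1454 [[-120.7, -104.7, 282.2], [-109.7, -97.6, 294.6], [-98.8, -93.7, 297.9]]
```

View pics/w7.png

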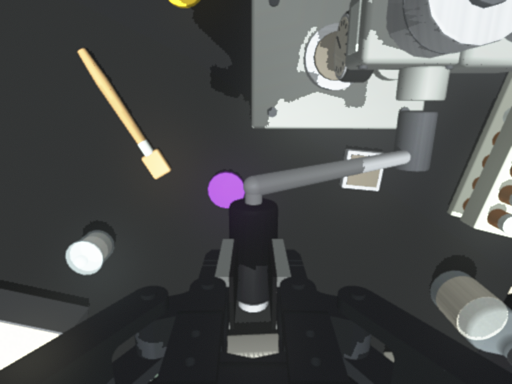

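Call:
servo_tool(
  motion=[-4.5,6,0,0,0,0,0.67,-8.5,12.5,0,0,0,0,0.67,-12.5,19.5,0,0,0,0,0.67,-16.5,26.5,0,0,0,0,0.67,-19.5,33.5,0,0,0,0,0.67],
)

```text
time_s: 6.73
ee_pos: [530.3, -224.4, 260.2]
ee_rot: [-1.562, -0.195, 0.193]
ft_force: [1.6, 0.8, 7.0]
width: 0.159
```

Run:
```python
from h import *
st()
```

```text
t 6.73 S [-128.6 -118.5  260.2] fix rotvec(tool) [-0.0003  0.0014  0.0016] F(S) [1.7 0.4 7. ] w 0.159 q [ 0.3   0.39  0.    1.92 -0.    0.84  0.55]
```

Call:
servo_tool(
  motion=[-4,8,0,0,0,0,0.67,-6.3,15.5,0,0,0,0,0.67,-8.4,23,0,0,0,0,0.67,-10,31,0,0,0,0,0.67,-11.5,38.5,0,0,0,0,0.67],
)

```text
time_s: 7.15
ee_pos: [520.2, -227.1, 222.5]
ee_rot: [-1.562, -0.198, 0.191]
ft_force: [0.7, 3.1, 10.6]
width: 0.166
```

Run:
```python
from h import *
st()
```

```text
t 7.15 S [-139.1 -118.7  222.5] fix rotvec(tool) [0.0007 0.0015 0.0042] F(S) [ 1.5  2.8 10.6] w 0.166 q [ 0.31  0.42  0.    1.98 -0.    0.74  0.56]
```

Call:
servo_tool(
  motion=[-1.8,8.5,0,0,0,0,0.67,-2.3,16.5,0,0,0,0,0.67,-2.4,24,0,0,0,0,0.67,-2,32,0,0,0,0,0.67,-1.6,37,0,0,0,0,0.67],
)

```text
time_s: 7.57
ee_pos: [519.6, -227.3, 186.0]
ee_rot: [-1.563, -0.199, 0.19]
ft_force: [-1.1, 1.4, 11.6]
width: 0.163
```

Run:
```python
from h import *
st()
d,p=wcloud();cv2.imwrite("pics/w8.png",d["pixels"])
st()
s=(p[...,1]>-105)&(p[...,1]<-93)&(p[...,0]>-170)&(p[...,0]<-110)&(p[...,2]>150)&(p[...,2]<230);B=p[s];print("grip",s.sum(),np.percentile(B,[2,50,98],axis=0).round(1).tolist())
```

```text
t 7.57 S [-139.7 -118.7  186. ] fix rotvec(tool) [0.0013 0.0018 0.0059] F(S) [-0.8  1.6 11.6] w 0.163 q [ 0.31  0.47 -0.    2.01 -0.    0.66  0.56]
t 7.62 S [-139.7 -118.6  185.3] fix rotvec(tool) [0.001  0.002  0.0054] F(S) [ 0.2  0.5 12.1] w 0.164 q [ 0.31  0.47 -0.    2.01 -0.    0.66  0.56]
grip 1488 [[-152.1, -104.8, 174.4], [-141.2, -97.6, 186.8], [-129.8, -93.7, 190.3]]
```

View pics/w8.png

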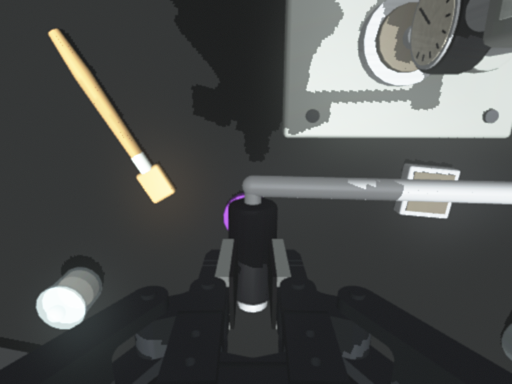

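Call:
servo_tool(
  motion=[0.2,2,0,0,0,0,0.67,0.4,4,0,0,0,0,0.67,0.6,5,0,0,0,0,0.67,0.6,6,0,0,0,0,0.67,0.6,6,0,0,0,0,0.67],
)

```text
time_s: 8.03
ee_pos: [520.5, -227.0, 180.1]
ee_rot: [-1.563, -0.2, 0.19]
ft_force: [-2.4, 1.7, 11.8]
width: 0.164
```

Run:
```python
from h import *
st()
```

```text
t 8.03 S [-138.8 -118.7  180.1] fix rotvec(tool) [0.0015 0.002  0.0062] F(S) [-1.9  2.3 11.8] w 0.164 q [ 0.31  0.47 -0.    2.02 -0.    0.64  0.56]
```

Still about 12 N, so the stop isn't reached yet. I'll creep on.

Call:
servo_tool(
  motion=[0,0.5,0,0,0,0,0.67,0,1,0,0,0,0,0.67,0,1.5,0,0,0,0,0.67,0,2,0,0,0,0,0.67,0,2,0,0,0,0,0.67],
)

```text
time_s: 8.45
ee_pos: [520.6, -227.0, 179.0]
ee_rot: [-1.563, -0.2, 0.189]
ft_force: [-2.5, 0.4, 12.0]
width: 0.167
```

Run:
```python
from h import *
st()
d,p=wcloud();st()
s=(p[...,1]>-105)&(p[...,1]<-93)&(p[...,0]>-170)&(p[...,0]<-110)&(p[...,2]>150)&(p[...,2]<230);B=p[s];print("grip",s.sum(),np.percentile(B,[2,50,98],axis=0).round(1).tolist())
```

```text
t 8.45 S [-138.7 -118.7  179. ] fix rotvec(tool) [0.0019 0.002  0.0069] F(S) [-2.3  1.  12. ] w 0.167 q [ 0.31  0.48 -0.    2.02 -0.    0.64  0.56]
t 8.5 S [-138.7 -118.7  179.1] fix rotvec(tool) [0.0019 0.0018 0.0069] F(S) [-1.6  2.2 12.1] w 0.164 q [ 0.31  0.48 -0.    2.02 -0.    0.64  0.56]
grip 1613 [[-155.2, -104.9, 167.6], [-140.1, -98.3, 180.3], [-124.7, -93.6, 226.3]]
```

Call:
servo_tool(
  motion=[0,1,0,0,0,0,0.67,0,2,0,0,0,0,0.67,0,2.5,0,0,0,0,0.67,0,3,0,0,0,0,0.67,0,3,0,0,0,0,0.67],
)

```text
time_s: 8.92
ee_pos: [520.9, -227.1, 177.8]
ee_rot: [-1.564, -0.201, 0.188]
ft_force: [-4.4, 2.5, 21.2]
width: 0.163
```

Run:
```python
from h import *
st()
```

```text
t 8.92 S [-138.4 -118.9  177.8] fix rotvec(tool) [0.0027 0.0018 0.0082] F(S) [-3.7  3.5 21.2] w 0.163 q [ 0.31  0.48 -0.    2.02 -0.    0.64  0.56]
```

Run:
```python
from h import *
for n,(x,y,w,h) in (("scene",(180,130,200,170)),("side",(150,60,180,170))):
    d=vision.get_image(n); q=toS(cloud(d))
    c=d["pixels"][y:y+h,x:x+w]; cv2.imwrite(f"pics/{n}9.png",cv2.resize(c,None,fx=600/max(w,h),fy=600/max(w,h),interpolation=cv2.INTER_CUBIC))
    s=(q[...,2]>200)&(q[...,2]<235)&(np.hypot(q[...,0]-18,q[...,1])<20); print(n,'headtop',s.sum(),np.median(q[s][:,2]))
    s=(q[...,2]>250)&(q[...,2]<310)&(np.hypot(q[...,0]+15,q[...,1])<25); print(n,'ramtop',s.sum(),np.percentile(q[s][:,2],[50,90,98]))
    s=(q[...,1]>92)&(q[...,1]<132)&(abs(q[...,0])<30)&(q[...,2]>150)&(q[...,2]<260);print("clamp",s.sum(),np.percentile(q[s],[2,50,98],axis=0).round(1).tolist() if s.any() else 0)
d,p=wcloud();st();cv2.imwrite("pics/w9.png",d["pixels"])
```

```text
scene headtop 152 216.22256352473426
scene ramtop 415 [276.08680713 281.93235615 284.72987502]
clamp 0 0
side headtop 82 216.993280627615
side ramtop 260 [273.28798819 279.31823504 282.19090752]
clamp 88 [[-24.1, 92.8, 174.2], [-18.8, 113.8, 184.5], [-8.8, 131.0, 188.2]]
t 9.07 S [-138.4 -118.9  177.9] fix rotvec(tool) [0.0027 0.0017 0.0083] F(S) [-4.3  3.2 20. ] w 0.166 q [ 0.31  0.48 -0.    2.02 -0.    0.64  0.56]
```

View pics/side9.png

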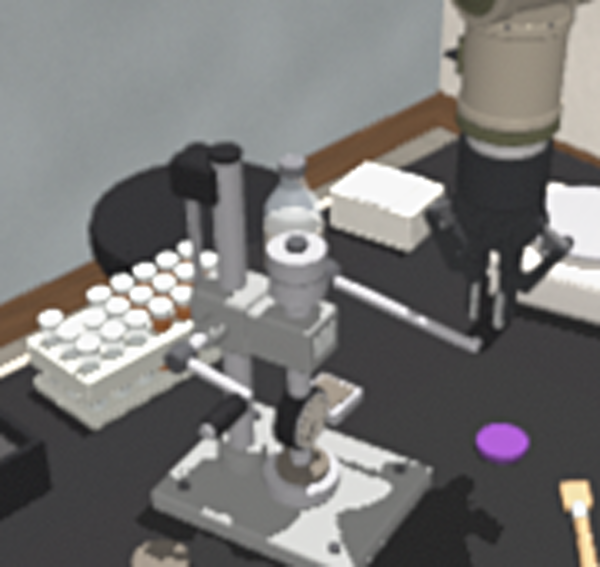

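View pics/scene9.png

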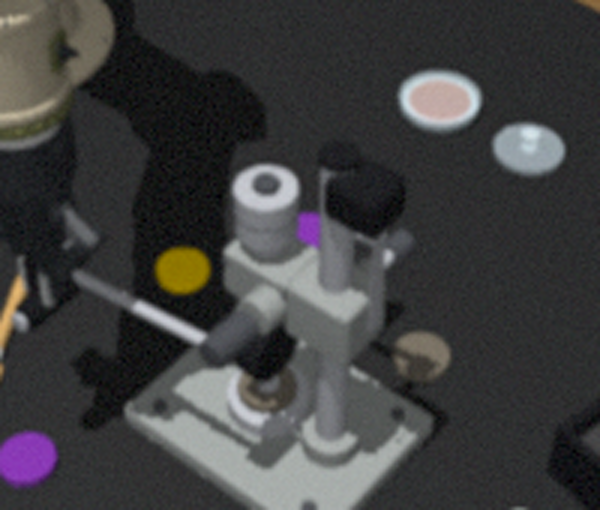

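View pics/w9.png

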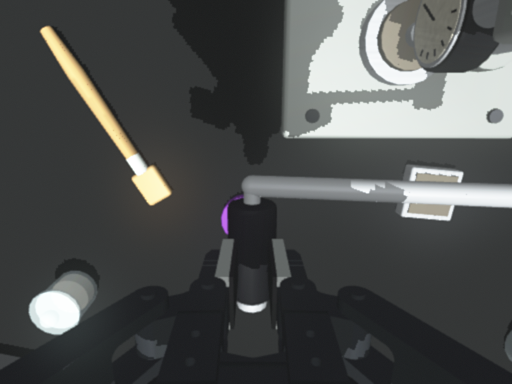

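Run:
```python
from h import *
for n in ("scene","side"):
    d=vision.get_image(n)
    for k,D in (("before",dict(np.load(f"{n}1.npz"))),("now",d)):
        q=toS(cloud(D)); r=np.hypot(q[...,0]+15,q[...,1])
        s=(q[...,2]>255)&(q[...,2]<315)&(r<19); z=q[s][:,2]
        h,e=np.histogram(z,np.arange(255,315,2)); print(n,k,list(zip(e[h>8].astype(int),h[h>8])))
        s=(q[...,2]>43)&(q[...,2]<75)&(r<24); z=q[s][:,2]; h,e=np.histogram(z,np.arange(43,75,2)); print("  low",list(zip(e[h>2].astype(int),h[h>2])))
st()
```

```text
Traceback (most recent call last):
IndexError: boolean index did not match indexed array along axis 0; size of axis is 30 but size of corresponding boolean axis is 29
```

Run:
```python
from h import *
for n in ("scene","side"):
    d=vision.get_image(n)
    for k,D in (("before",dict(np.load(f"{n}1.npz"))),("now",d)):
        q=toS(cloud(D)); r=np.hypot(q[...,0]+15,q[...,1])
        s=(q[...,2]>255)&(q[...,2]<315)&(r<19); z=q[s][:,2]
        h,e=np.histogram(z,np.arange(255,317,2)); e=e[:-1]; print(n,k,[(int(a),int(b)) for a,b in zip(e,h) if b>8])
        s=(q[...,2]>43)&(q[...,2]<75)&(r<24); z=q[s][:,2]; h,e=np.histogram(z,np.arange(43,77,2));e=e[:-1]; print("  low",[(int(a),int(b)) for a,b in zip(e,h) if b>2])
st()
```

```text
scene before [(291, 50), (293, 53), (295, 11), (297, 22), (299, 23)]
  low [(43, 7), (45, 6), (47, 18), (49, 66), (51, 73), (53, 34), (67, 3), (71, 7)]
scene now [(275, 40), (277, 56), (279, 15), (281, 24), (283, 19)]
  low [(43, 5), (45, 6), (47, 21), (49, 50), (51, 57), (53, 26), (55, 5), (59, 3), (61, 4), (65, 3), (73, 3)]
side before [(289, 22), (291, 25), (293, 9), (295, 14), (297, 11)]
  low [(45, 8), (47, 40), (49, 51), (51, 20), (69, 3), (71, 5), (73, 6)]
side now [(273, 16), (275, 36), (279, 12), (281, 12)]
  low [(43, 3), (45, 5), (47, 34), (49, 41), (51, 15), (53, 6), (55, 3), (57, 6), (59, 5), (61, 3)]
t 9.22 S [-138.4 -118.9  177.8] fix rotvec(tool) [0.0027 0.0017 0.0083] F(S) [-4.5  3.3 20.2] w 0.167 q [ 0.31  0.48 -0.    2.02 -0.    0.64  0.56]
```

Run:
```python
from h import *
order.hand_in()
st()
```

```text
the job is handed in; nothing more can be done
the job is handed in; nothing more can be done
```

I tightened the clamp first, then pulled the lever down slowly to its stop. I handed the job in with the fingertips still pressing the lever grip there; no verdict was reported.

**What I did**
- I pushed the clamp handle down with the fingertips, using about 3 N. By camera it ended at roughly 1.19 rad, where 1.05 counts as tight.
- I then cradled the lever grip between the fingertips and followed its arc at under 1 rad/s. At the stop, the force rose from 12 N to about 20–21 N.
- The fingertips press the lever down from above; the jaws are not closed around it.

**Last checks before hand-in**
- **Lever:** the grip was within about 1 mm of its calculated stop height, with a steady 20 N push.
- **Head:** its top measured 215–217 mm before and after, so it did not move beyond the measurement noise.
- **Gauge:** it came down about 16 mm. From the head height I expected about 13.5 mm to reach the disc, and I put the 2–3 mm difference down to camera error. The pictures show the foot on the disc, but I could not measure the contact force directly.
- **Bench:** the disc and the things visible in the last pictures look undisturbed. I judged this by eye, without measuring their positions.
- **After hand-in:** no further reading was possible.

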